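# Set the slide warmer's dial and start it

### The job

On the slide warmer, push the dial's fin round with the fingertips, without pinching it, until the index mark lines up with the one long line of the scale. Then press the large start button all the way down with the fingertips and let it spring back. Do not press the small stop button, do not start the warmer before the dial is set, and leave the bottles, jar, boxes and rack where they stand.

Things in the scene. Friction and masses are not known exactly. Their poses are not given: they have to be found in the camera images.
- warmer: White slide warmer, fixed to the table: a box 200 mm deep (x) and 400 mm wide (y), its flat deck 60 mm above the table. Origin at the middle of its underside; -x is its front, towards the robot, y its left. On the left half sits the dial, on the right half an aluminium hot plate (top 63.5 mm high) with glass slides, between them two push buttons.
- dial_axis (a point): Point on the dial's upright turning axis, at the height of the dial's flat top face (74 mm above the table). The dial is a black plastic disc, 104 mm across and 10 mm thick, on the left half of the warmer. It only turns, and stays where it is left (friction 0.06 N m: about 2 N on the fin turns it).
- index_mark (a point): Index mark: white line, 4 mm wide, 41 to 52 mm from the axis on the dial's top face; this point is 50 mm from the axis. On the same radius stands the fin: an upright radial black rib with a white stripe on top, 13 to 41 mm from the axis, 16 mm thick over all, its middle 6 mm reaching 33 mm above the dial's top face, its two side cheeks 30 mm.
- long_line (a point): Near the inner end of the long scale line, 58 mm from the dial's axis. It is the only long line (26 x 4 mm; eight others, every 22 degrees to both sides of it, are 9 x 2 mm) on the fixed white scale disc, 168 mm across, under the dial (top 64 mm above the table). It points straight out from the axis along this point's -x. The disc stands turned differently each time.
- dial (a joint): Dial angle, rad. Grows anticlockwise seen from above; at 0 the fin and index mark point to the warmer's front (its -x, towards the robot). Stops at -2.3 and +1.3. It always starts clockwise of the long line, 0.6 to 2.6 rad short of it.
- fin (a point): Middle of the fin, 27 mm from the dial's axis and 15 mm above the dial's top face; this point's -x points outward along the fin, its y to the fin's left side. The fin has a flat cheek 24 mm long and 30 mm high on each side, 8 mm from the middle. Pushing on the left cheek turns the dial anticlockwise seen from above, on the right cheek clockwise; pushing on both at once is pinching.
- start_base: Round grey housing of the large start button, 48 mm across, 12 mm high, fixed on the deck; it carries the button. Origin at the middle of its underside.
- start (a joint): Travel of the large start button, m: 0 up, 0.006 fully down (about 5 N; it springs back).
- start_top (a point): Middle of the top of the large start button: a round white cap 32 mm across in a grey housing on the deck, between dial and hot plate. This point is 22 mm above the deck (82 mm above the table) when up. It is pressed straight down.
- stop (a joint): Travel of the small stop button, m: 0 up, 0.006 fully down.
- stop_top (a point): Middle of the top of the small stop button: a round white cap 18 mm across, 100 mm from the start button on the same deck; which of the two is nearer the robot varies.
- amber_big: Bystander: loose amber glass bottle with black cap, 64 mm across, 135 mm high, on the table left of the warmer. Origin at the middle of its underside.
- amber_small: Bystander: loose amber bottle, 42 mm across, 85 mm high, on the table left of the warmer. Origin at the middle of its underside.
- stain_jar: Bystander: loose white open jar, 60 mm across, 70 mm high, on the table right of the warmer. Origin at the middle of its underside.
- slide_box: Bystander: loose closed slide box, 90 x 85 x 32 mm, on the table right of the warmer. Origin at the middle of its underside.
- oil_bottle: Bystander: small loose amber bottle, 24 mm across, 42 mm high, on the back of the hot plate beside the buttons. Origin at the middle of its underside.
- slide_rack: Bystander: loose steel slide rack, 60 x 40 x 24 mm, on the back of the hot plate. Origin at the middle of its underside.
- mailer: Bystander: loose flat plastic slide mailer, 85 x 32 x 15 mm, on the table in front and to the right of the warmer. Origin at the middle of its underside.

How it is judged:
By the outcome, as a careful person would: the job done as asked, in the order asked, and still so for the second after the job is handed in, with the robot touching nothing.
It also fails if it takes over 58 s, if anything falls off the work surface, if the arm or the gripper's body presses on something with over 40 N, if the wrist force passes 120 N, or if a joint passes its speed limit or range.

### The arm

A 6-joint arm with a two-finger parallel gripper is mounted at the origin on the work surface. World frame = base frame: x ahead of the robot, y to its left, z up, the work surface at z = 0. Lengths are in m, angles in rad, forces in N, time in s.
With the tool pointing down it reaches from about 0.2 to 0.875 m from the base axis. Payload 3.4 kg.
Tool frame: the origin (TCP) lies midway between the tips of the shut fingers; the grasp point (between the pads) lies behind it (bot.pinch_z is the z of the grasp point in the tool frame, in m); z points along the fingers, y is the line along which they close (so a half turn about z gives the same grasp; the last joint's range is limited). The gripper opens to 94 mm and grips with 3 to 60 N. Pads are 16 mm wide; open, the fingers measure 119 mm over their backs; the gripper's body (75 mm by 177 mm) begins 78 mm behind the grasp point.
Start: joints at [-1.277, 0.276, 1.505, -0, 1.361, -0.121], TCP at [0.232, -0.526, 0.205] pointing down, gripper open.
Joint ranges: [-2.89, 2.89], [-0.75, 2.08], [0.22, 2.7], [-1.18, 4.32], [0.11, 2.71], [-2.7, 2.7]. Speed limits (rad/s): [2.57, 2.57, 3.14, 3.14, 3.14, 3.14].

### API

Orientations are given as a unit quaternion [w, x, y, z].
In Python, from cell import bot gives the robot as it stands.
- The arm moves only by the tool servo_tool, never from a script. Its argument "moves" is a list of rows, each an object of numbers: "dx", "dy", "dz": the shift along the world's x, y, z in cm; "turn": the turn about the world's z in rad; "gripper": the opening, from 0 (shut) to 1 (fully open). A call has 1 to 20 rows; each row is the pose to reach, as a shift and turn from the pose commanded when the call began; what a row does not reach only later rows make up. A row lasts 1/10 s, in which the tool goes at most 50 mm and 8.59 degrees, less where a joint would pass 70% of its speed; a pose out of reach is approached as far as the arm can. A call with a gripper value outside its range is refused whole. The fingers move at their own pace and stop on an object; "grip_force" is the grip in N (left out, the last holds). Time passes only in rows, so rows that repeat a pose let the fingers close. It gives the time, the measured TCP pose, the force, the opening and the grip force at its end, in the units of the state.
- bot.read_state(): the state, without advancing time (a new reading comes with each control period).
- bot.capture(name): name is "scene" or "top" or "wrist"; returns a dict with "frame" (420x560x3 uint8, blue, green, red), "z_map" (420x560 float32, m along the optical axis (not along the pixel's ray), 0 where there is no reading), "intrinsics" (3x3 intrinsics, pixels), "dist_coeffs" ([k1, k2, p1, p2, k3] as OpenCV has them; the pictures are not rectified), "xyz" and "attitude" of the camera in the world; the wrist camera has in their place "hand_eye" (4x4, takes a point from camera to tool coordinates, whose origin is the TCP and whose axes are the flange's). Camera axes: x right, y down, z forward; pixel columns grow to the right and rows downward; lengths in m; the calibration is good to about 2 mm. A picture is of the moment at which its call begins: read the wrist's pose just before it.
- bot.close_job(): hands the job in; it is judged then, once.
The state is a dict: "t": time; "q": joint angles; "joint_velocities": joint speeds; "joint_torque": joint torques, N m; "tcp_pos": TCP position; "tool_rot": TCP orientation; "contact_force": force on the tool from outside, world axes, zero at the start; "ft_torque": the same for the moment, N m; "finger_gap": finger opening in m; "finger_force": force on a finger pad.
Only numpy, scipy, OpenCV 4.12 (cv2) and the standard library are available. Lean on these libraries where they do the work, as an engineer would, in place of code of your own. Each camera call takes 0.05 s, during which the arm holds its last target. There are 200 camera calls.

## Working session

There is one attempt and no reset: what is moved stays moved. The work goes in short steps, Python scripts to look and compute and a tool call to move; the robot and the scene stay as the last step left them, time stands still between calls to the robot, and variables do not carry over. Pictures are saved under pics/ and viewed, at most 10 in all, crops included, and the job is handed in when it is done.

Besides the shell and the picture viewer there is one more tool, called as name(argument=value, ...), one argument or row to a line, values as JSON. servo_tool: Moves the arm, as the interface text tells. Its arguments: {"type":"object","properties":{"moves":{"type":"array"},"grip_force":{"type":"number"}},"required":["moves"]}

```bash
mkdir -p pics
cat > h.py <<'E'
import numpy as np, cv2
from scipy.spatial.transform import Rotation as R
from cell import bot
def rot(q): return R.from_quat(np.r_[q[1:],q[0]]).as_matrix()
def cam(name):
    s=bot.read_state(); c=bot.capture(name)
    if name=="wrist":
        T=np.eye(4);T[:3,:3]=rot(s["tool_rot"]);T[:3,3]=s["tcp_pos"]; T=T@np.array(c["hand_eye"]); c["R"],c["p"]=T[:3,:3],T[:3,3]
    else:
        a=np.array(c["attitude"]); c["R"]=rot(a) if a.size==4 else a.reshape(3,3); c["p"]=np.array(c["xyz"])
    return c
def ray(c,uv,z):
    n=cv2.undistortPoints(np.array(uv,float).reshape(-1,1,2),np.array(c["intrinsics"]),np.array(c["dist_coeffs"])).reshape(-1,2)
    d=np.c_[n,np.ones(len(n))]@c["R"].T
    return c["p"]+d*((z-c["p"][2])/d[:,2])[:,None]
def proj(c,P):
    rv=cv2.Rodrigues(c["R"].T)[0]
    return cv2.projectPoints(np.array(P,float).reshape(-1,1,3),rv,-c["R"].T@c["p"],np.array(c["intrinsics"]),np.array(c["dist_coeffs"]))[0].reshape(-1,2)
E
python3 - <<'E'
from h import *
s=bot.read_state(); print(s["t"],s["tool_rot"],bot.pinch_z)
for n in("top","scene"):
    c=cam(n); cv2.imwrite(f"pics/{n}0.png",c["frame"]); print(n,c["p"],c["R"].round(2).tolist(),c["intrinsics"])
    np.save(n+"0.npy",c,allow_pickle=True)
E
```

```text
0.0 [-9.23760381e-04  9.78568068e-01  2.05921525e-01 -9.59296004e-05] -0.0188
top [ 0.31965743 -0.04013266  1.04848245] [[-0.02, -0.98, 0.19], [-1.0, 0.02, 0.01], [-0.01, -0.19, -0.98]] [[416.73186017   0.         286.23736684]
 [  0.         416.73186017 214.62820895]
 [  0.           0.           1.        ]]
scene [ 1.11660517 -0.1431799   0.52952474] [[0.21, 0.58, -0.79], [0.98, -0.13, 0.16], [-0.01, -0.81, -0.59]] [[380.36663086   0.         285.69911522]
 [  0.         380.36663086 213.25921993]
 [  0.           0.           1.        ]]
```

View pics/top0.png

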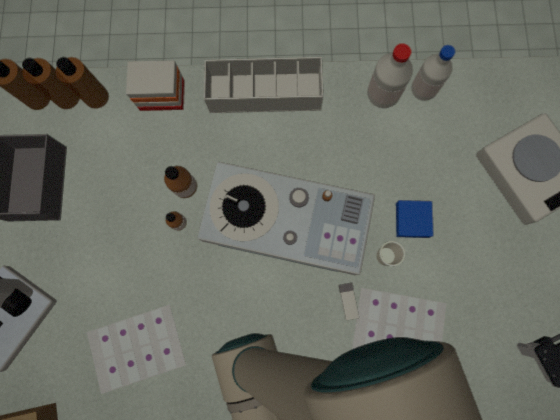

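View pics/scene0.png

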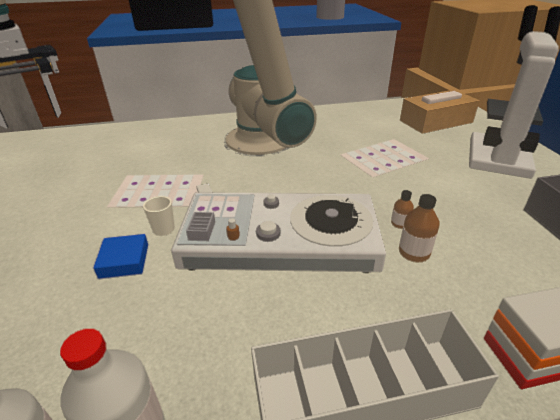

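The top view shows the dial at about (243,206), start at (299,198), stop at (290,238), the fin pointing up-left near (231,195), and a long line near (223,228). I'll measure and enlarge next.

Run:
```python
from h import *
c=np.load("top0.npy",allow_pickle=True).item()
for n,uv,z in[("dial",(243,206),.074),("start",(299,197),.082),("stop",(290,237),.08),("fintip",(227,193),.107),("long",(223,229),.064),("c1",(220,165),.06),("c2",(374,194),.06),("c3",(200,240),.06),("c4",(360,272),.03),("oil",(327,196),.1)]:
    print(n,ray(c,uv,z).round(4))
cr=cv2.resize(c["frame"][155:285,190:385],None,fx=4,fy=4,interpolation=cv2.INTER_CUBIC); cv2.imwrite("pics/crop.png",cr)
```

```text
dial [[0.5311 0.0703 0.074 ]]
start [[ 0.5483 -0.064   0.082 ]]
stop [[ 0.4531 -0.0405  0.08  ]]
fintip [[0.5557 0.1039 0.107 ]]
long [[0.478  0.1194 0.064 ]]
c1 [[0.6393 0.129  0.06  ]]
c2 [[ 0.5569 -0.2472  0.06  ]]
c3 [[0.4532 0.175  0.06  ]]
c4 [[ 0.371  -0.2081  0.03  ]]
oil [[ 0.545 -0.129  0.1  ]]
```

View pics/crop.png

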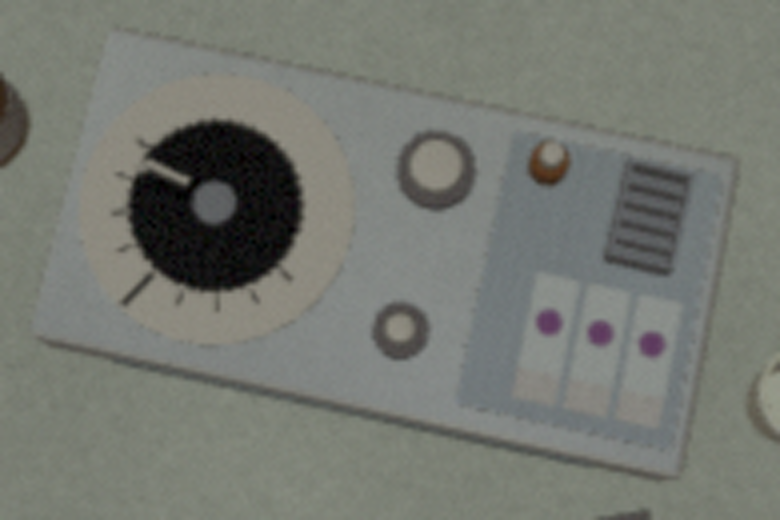

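The crop shows the fin stripe at about (165,172), with the dial centre at (213,203) and the long line at (138,290). That means roughly 80° of anticlockwise turn. Next I'll pick a pose for viewing the dial with the wrist camera.

Run:
```python
from h import *
c=cam("wrist"); print(np.array(c["hand_eye"]).round(4).tolist(), c["intrinsics"][0])
he=np.array(c["hand_eye"])
for yaw in (-36,0,24):
    a=np.radians(yaw); Rt=np.array([[np.cos(a),np.sin(a),0],[np.sin(a),-np.cos(a),0],[0,0,-1]])
    for tcp in ([.53,.07,.25],[.53,.0,.25],[.45,.07,.25],[.6,.07,.25]):
        c["R"]=Rt@he[:3,:3]; c["p"]=Rt@he[:3,3]+tcp
        print(yaw,tcp,proj(c,[[.531,.0703,.074],[.548,-.064,.082],[.478,.119,.064]]).round().tolist())
```

```text
[[-0.0001, -0.9639, -0.2664, 0.0775], [1.0, -0.0001, 0.0001, -0.0003], [-0.0002, -0.2664, 0.9639, -0.1788], [0.0, 0.0, 0.0, 1.0]] [349.74901809   0.         280.34705023]
-36 [0.53, 0.07, 0.25] [[280.0, 189.0], [384.0, 95.0], [272.0, 250.0]]
-36 [0.53, 0.0, 0.25] [[227.0, 227.0], [323.0, 139.0], [223.0, 283.0]]
-36 [0.45, 0.07, 0.25] [[232.0, 125.0], [337.0, 19.0], [228.0, 193.0]]
-36 [0.6, 0.07, 0.25] [[318.0, 240.0], [421.0, 155.0], [308.0, 295.0]]
0 [0.53, 0.07, 0.25] [[280.0, 188.0], [414.0, 174.0], [236.0, 234.0]]
0 [0.53, 0.0, 0.25] [[213.0, 189.0], [345.0, 174.0], [173.0, 234.0]]
0 [0.45, 0.07, 0.25] [[280.0, 108.0], [423.0, 89.0], [234.0, 161.0]]
0 [0.6, 0.07, 0.25] [[280.0, 251.0], [408.0, 239.0], [238.0, 291.0]]
24 [0.53, 0.07, 0.25] [[281.0, 188.0], [405.0, 227.0], [220.0, 212.0]]
24 [0.53, 0.0, 0.25] [[218.0, 161.0], [345.0, 200.0], [159.0, 187.0]]
24 [0.45, 0.07, 0.25] [[314.0, 116.0], [445.0, 157.0], [248.0, 144.0]]
24 [0.6, 0.07, 0.25] [[254.0, 246.0], [373.0, 282.0], [197.0, 266.0]]
```

servo_tool(
  moves=[
    {"dx": 0,"dy": 0,"dz": 5,"gripper": 0},
    {"dx": 30,"dy": 56,"dz": 5,"turn": -1.05,"gripper": 0},
    {"dx": 30,"dy": 56,"dz": 5,"turn": -1.05,"gripper": 0},
    {"dx": 30,"dy": 56,"dz": 5,"turn": -1.05,"gripper": 0},
    {"dx": 30,"dy": 56,"dz": 5,"turn": -1.05,"gripper": 0},
    {"dx": 30,"dy": 56,"dz": 5,"turn": -1.05,"gripper": 0},
    {"dx": 30,"dy": 56,"dz": 5,"turn": -1.05,"gripper": 0},
    {"dx": 30,"dy": 56,"dz": 5,"turn": -1.05,"gripper": 0},
    {"dx": 30,"dy": 56,"dz": 5,"turn": -1.05,"gripper": 0},
    {"dx": 30,"dy": 56,"dz": 5,"turn": -1.05,"gripper": 0},
    {"dx": 30,"dy": 56,"dz": 5,"turn": -1.05,"gripper": 0},
    {"dx": 30,"dy": 56,"dz": 5,"turn": -1.05,"gripper": 0},
    {"dx": 30,"dy": 56,"dz": 5,"turn": -1.05,"gripper": 0},
    {"dx": 30,"dy": 56,"dz": 5,"turn": -1.05,"gripper": 0},
    {"dx": 30,"dy": 56,"dz": 5,"turn": -1.05,"gripper": 0},
    {"dx": 30,"dy": 56,"dz": 5,"turn": -1.05,"gripper": 0},
    {"dx": 30,"dy": 56,"dz": 5,"turn": -1.05,"gripper": 0},
    {"dx": 30,"dy": 56,"dz": 5,"turn": -1.05,"gripper": 0},
    {"dx": 30,"dy": 56,"dz": 5,"turn": -1.05,"gripper": 0},
    {"dx": 30,"dy": 56,"dz": 5,"turn": -1.05,"gripper": 0},
  ],
)

```text
validation failed for argument at $.mo...
```

Run:
```python
from h import *
s=bot.read_state(); print(s["t"],s["tcp_pos"],s["tool_rot"],s["q"],s["finger_gap"])
c=cam("wrist"); np.save("w1.npy",c,allow_pickle=True); cv2.imwrite("pics/w1.png",c["frame"])
```

```text
0.15 [ 0.23159112 -0.52583779  0.20481005] [-6.89848238e-04  9.78569277e-01  2.05916706e-01 -7.29723719e-05] [-1.27699692e+00  2.76453243e-01  1.50582075e+00 -2.69365452e-05
  1.36070580e+00 -1.20995853e-01] 0.09385868410051229
```

View pics/w1.png

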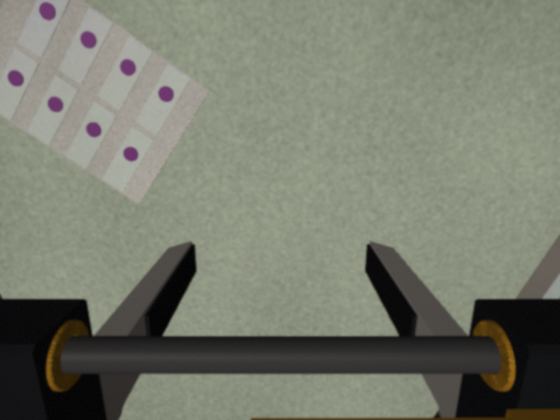

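The move was refused, so the picture only shows the start pose: open fingers at (195,245) and (365,245), which would hide part of the dial. I'll retry with complete rows and a pose further back.

servo_tool(
  moves=[
    {"dx": 0,"dy": 0,"dz": 5,"turn": 0,"gripper": 0},
    {"dx": 24,"dy": 56,"dz": 5,"turn": -1.05,"gripper": 0},
  ],
)

```text
t: 0.4
tcp_pos: [0.2516, -0.4879, 0.2601]
tool_rot: [0.007, 0.992, 0.128, 0.001]
contact_force: [2.1, 1.0, 0.4]
finger_gap: 0.0814
finger_force: 0.0
```

servo_tool(
  moves=[
    {"dx": 22,"dy": 51,"dz": 0,"turn": -0.9,"gripper": 0},
    {"dx": 22,"dy": 51,"dz": 0,"turn": -0.9,"gripper": 0},
    {"dx": 22,"dy": 51,"dz": 0,"turn": -0.9,"gripper": 0},
    {"dx": 22,"dy": 51,"dz": 0,"turn": -0.9,"gripper": 0},
    {"dx": 22,"dy": 51,"dz": 0,"turn": -0.9,"gripper": 0},
    {"dx": 22,"dy": 51,"dz": 0,"turn": -0.9,"gripper": 0},
    {"dx": 22,"dy": 51,"dz": 0,"turn": -0.9,"gripper": 0},
    {"dx": 22,"dy": 51,"dz": 0,"turn": -0.9,"gripper": 0},
    {"dx": 22,"dy": 51,"dz": 0,"turn": -0.9,"gripper": 0},
    {"dx": 22,"dy": 51,"dz": 0,"turn": -0.9,"gripper": 0},
    {"dx": 22,"dy": 51,"dz": 0,"turn": -0.9,"gripper": 0},
    {"dx": 22,"dy": 51,"dz": 0,"turn": -0.9,"gripper": 0},
    {"dx": 22,"dy": 51,"dz": 0,"turn": -0.9,"gripper": 0},
    {"dx": 22,"dy": 51,"dz": 0,"turn": -0.9,"gripper": 0},
    {"dx": 22,"dy": 51,"dz": 0,"turn": -0.9,"gripper": 0},
    {"dx": 22,"dy": 51,"dz": 0,"turn": -0.9,"gripper": 0},
    {"dx": 22,"dy": 51,"dz": 0,"turn": -0.9,"gripper": 0},
    {"dx": 22,"dy": 51,"dz": 0,"turn": -0.9,"gripper": 0},
  ],
)

```text
t: 2.2
tcp_pos: [0.4713, 0.0289, 0.2556]
tool_rot: [0.0, 0.95, -0.313, 0.0]
contact_force: [0.3, 0.1, -0.7]
finger_gap: 0.0004
finger_force: 0.0
```

Run:
```python
from h import *
s=bot.read_state(); print(s["t"],s["tcp_pos"],s["tool_rot"],s["q"],s["finger_gap"])
c=cam("wrist"); np.save("w1.npy",c,allow_pickle=True); cv2.imwrite("pics/w2.png",c["frame"])
```

```text
2.2 [0.47125533 0.02885924 0.2555922 ] [ 7.80843190e-05  9.49741225e-01 -3.13036092e-01  6.31265173e-05] [-8.62114127e-02  9.26101687e-02  1.61648233e+00 -1.82775940e-04
  1.43241322e+00  2.12138635e+00] 0.0004323700813808061
```

View pics/w2.png

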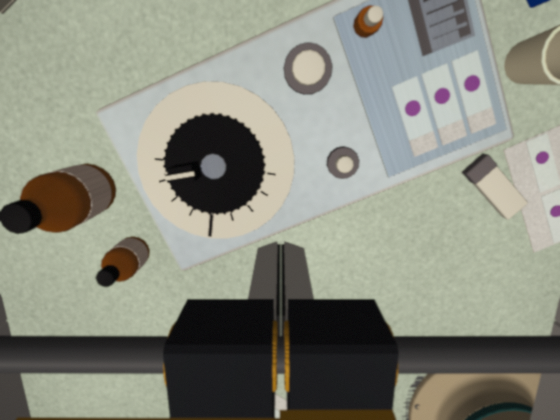

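The picture shows the dial centre at about (213,166), the long line at (211,225), the fin stripe at (180,176), the start cap at (308,67) and the stop cap at (345,164).

```bash
cat > meas.py <<'E'
from h import *
def circ(P):
    A=np.c_[2*P[:,:2],np.ones(len(P))]; s=np.linalg.lstsq(A,(P[:,:2]**2).sum(1),rcond=None)[0]
    return s[:2],np.sqrt(s[2]+s[0]**2+s[1]**2)
def grid(c,z):
    v,u=np.mgrid[0:420,0:560]; return ray(c,np.c_[u.ravel(),v.ravel()],z).reshape(420,560,3)[...,:2]
def pol(g,ax): d=g-ax; return np.hypot(*np.moveaxis(d,2,0)),np.arctan2(d[...,1],d[...,0])
def measure(c,ax=None,guess=(.531,.0703)):
    f=c["frame"].astype(int); g=grid(c,.064); gray=f.mean(2); warm=f[...,2]-f[...,0]
    if ax is None:
        r,_=pol(g,np.array(guess)); m=((warm>12)&(gray>110)&(r<.1)).astype(np.uint8)
        cn=max(cv2.findContours(m,0,1)[0],key=cv2.contourArea); h=cv2.convexHull(cn)[:,0]
        P=ray(c,h,.064)
        for _ in range(3):
            ax,rad=circ(P); P=P[abs(np.linalg.norm(P[:,:2]-ax,axis=1)-rad)<.003]
        print("disc",ax.round(4),rad.round(4),len(P))
    r,a=pol(g,ax)
    m=(r>.069)&(r<.078)&(gray<110); n,l,st,ce=cv2.connectedComponentsWithStats(m.astype(np.uint8))
    out={"axis":ax}
    for i in range(1,n):
        if st[i,4]>5:
            k=l==i; print("line",np.degrees(a[k].mean()).round(2),st[i,4],ce[i].round(1)); out["long"]=np.degrees(a[k].mean())
    r,a=pol(grid(c,.074),ax)
    k=(r>.0425)&(r<.051)&(gray>130); n,l,st,ce=cv2.connectedComponentsWithStats(k.astype(np.uint8))
    for i in range(1,n):
        if st[i,4]>4: print("index",np.degrees(a[l==i].mean()).round(2),st[i,4],ce[i].round(1))
    r,a=pol(grid(c,.107),ax); k=(r>.016)&(r<.040)&(gray>130)
    print("stripe",np.degrees(np.median(a[k])).round(2),k.sum(),np.degrees(a[k].std()))
    return out
E
python3 - <<'E'
from meas import *
c=np.load("w1.npy",allow_pickle=True).item()
measure(c)
f=c["frame"].astype(int)
for n,(u,v),z in (("start",(308,67),.082),("stop",(345,164),.08)):
    m=np.zeros((420,560),np.uint8); w=f[v-20:v+21,u-20:u+21]; m[v-20:v+21,u-20:u+21]=(w[...,2]-w[...,0]>8)&(w.mean(2)>130)
    k=max(cv2.findContours(m,0,1)[0],key=cv2.contourArea); (x,y),rr=cv2.minEnclosingCircle(k)
    C,rad=circ(ray(c,cv2.convexHull(k)[:,0],z)); print(n,x,y,rr,C.round(4),rad.round(4))
for u,v in((308,67),(213,190),(240,200)): print(c["z_map"][v,u], (c["p"][2]-.07))
print(f[166,160],f[120,200],f[225,211],f[176,178],f[67,308])
E
```

```text
disc [0.5316 0.0703] 0.0833 58
line 136.1 23 [210.  229.3]
index 68.33 34 [171.  176.9]
stripe 64.27 141 14.073613479107546
start 308.0882263183594 67.02941131591797 17.4730167388916 [ 0.5506 -0.0622] 0.0154
stop 344.5 164.1666717529297 8.579792976379395 [ 0.4533 -0.0389] 0.0085
0.32921642 0.3643674534894939
0.36863282 0.3643674534894939
0.3724622 0.3643674534894939
[179 200 209] [19 18 20] [55 61 64] [176 197 206] [178 198 207]
```

Checks pass: the scale disc radius is 83 mm and the start–stop distance is 100 mm. The axis is at (0.5316, 0.0703), the long line at 136.1°, and the fin at about 67°. I'll descend on the fin's clockwise side.

servo_tool(
  moves=[
    {"dx": 5,"dy": 2.6,"dz": 0,"turn": 0,"gripper": 0},
    {"dx": 10,"dy": 5.2,"dz": 0,"turn": 0,"gripper": 0},
    {"dx": 10,"dy": 5.2,"dz": 0,"turn": 0,"gripper": 0},
    {"dx": 10,"dy": 5.2,"dz": -3,"turn": 0,"gripper": 0},
    {"dx": 10,"dy": 5.2,"dz": -6,"turn": 0,"gripper": 0},
    {"dx": 10,"dy": 5.2,"dz": -9,"turn": 0,"gripper": 0},
    {"dx": 10,"dy": 5.2,"dz": -12,"turn": 0,"gripper": 0},
    {"dx": 10,"dy": 5.2,"dz": -14,"turn": 0,"gripper": 0},
    {"dx": 10,"dy": 5.2,"dz": -15.5,"turn": 0,"gripper": 0},
    {"dx": 10,"dy": 5.2,"dz": -17,"turn": 0,"gripper": 0},
    {"dx": 10,"dy": 5.2,"dz": -17,"turn": 0,"gripper": 0},
    {"dx": 10,"dy": 5.2,"dz": -17,"turn": 0,"gripper": 0},
  ],
)

```text
t: 3.45
tcp_pos: [0.5712, 0.0814, 0.0857]
tool_rot: [0.0, 0.95, -0.312, -0.0]
contact_force: [0.2, 0.4, 1.8]
finger_gap: 0.0004
finger_force: 0.0
```

Run:
```python
from h import *
s=bot.read_state(); p=s["tcp_pos"]; print(s["t"],p,s["contact_force"])
ax=np.array([.5316,.0703]); q=s["tool_rot"]; yaw=2*np.degrees(np.arctan2(q[2],q[1])); print(yaw)
psi0=yaw+90
for ps,d in [(psi0,.021),(60,.016)]+[(x,.016) for x in range(65,131,5)]:
    a=np.radians(ps); P=ax+.032*np.array([np.cos(a),np.sin(a)])-d*np.array([-np.sin(a),np.cos(a)])
    print(round(ps,1),((P-p[:2])*100).round(2),round(np.radians(ps-psi0),3))
```

```text
3.45 [0.57120973 0.08136187 0.08569597] [0.20071881 0.40406359 1.77721618]
-36.40989374064119
53.6 [-0.37  0.22] 0.0
60 [-0.98  0.87] 0.112
65 [-1.16  1.12] 0.199
70 [-1.36  1.35] 0.286
75 [-1.59  1.57] 0.374
80 [-1.83  1.77] 0.461
85 [-2.09  1.94] 0.548
90 [-2.36  2.09] 0.635
95 [-2.65  2.22] 0.723
100 [-2.94  2.32] 0.81
105 [-3.24  2.4 ] 0.897
110 [-3.55  2.45] 0.985
115 [-3.86  2.47] 1.072
120 [-4.18  2.47] 1.159
125 [-4.49  2.43] 1.246
130 [-4.79  2.37] 1.334
```

servo_tool(
  moves=[
    {"dx": -0.37,"dy": 0.22,"dz": 0,"turn": 0,"gripper": 0},
    {"dx": -0.98,"dy": 0.87,"dz": 0,"turn": 0.11,"gripper": 0},
    {"dx": -1.16,"dy": 1.12,"dz": 0,"turn": 0.2,"gripper": 0},
    {"dx": -1.36,"dy": 1.35,"dz": 0,"turn": 0.29,"gripper": 0},
    {"dx": -1.59,"dy": 1.57,"dz": 0,"turn": 0.37,"gripper": 0},
    {"dx": -1.83,"dy": 1.77,"dz": 0,"turn": 0.46,"gripper": 0},
    {"dx": -2.09,"dy": 1.94,"dz": 0,"turn": 0.55,"gripper": 0},
    {"dx": -2.36,"dy": 2.09,"dz": 0,"turn": 0.64,"gripper": 0},
    {"dx": -2.65,"dy": 2.22,"dz": 0,"turn": 0.72,"gripper": 0},
    {"dx": -2.94,"dy": 2.32,"dz": 0,"turn": 0.81,"gripper": 0},
    {"dx": -3.24,"dy": 2.4,"dz": 0,"turn": 0.9,"gripper": 0},
    {"dx": -3.55,"dy": 2.45,"dz": 0,"turn": 0.98,"gripper": 0},
    {"dx": -3.86,"dy": 2.47,"dz": 0,"turn": 1.07,"gripper": 0},
    {"dx": -4.18,"dy": 2.47,"dz": 0,"turn": 1.16,"gripper": 0},
    {"dx": -4.18,"dy": 2.47,"dz": 0,"turn": 1.16,"gripper": 0},
  ],
)

```text
t: 4.95
tcp_pos: [0.5303, 0.107, 0.0867]
tool_rot: [-0.0, 0.966, 0.259, 0.002]
contact_force: [0.8, 2.1, 1.1]
finger_gap: 0.0005
finger_force: 0.8
```

Run:
```python
from meas import *
s=bot.read_state(); print(s["t"],s["tcp_pos"],s["contact_force"])
c=cam("top"); measure(c)
c2=cam("wrist"); measure(c2,np.array([.5316,.0703]))
a=cv2.resize(c["frame"][155:285,180:320],(560,520),interpolation=cv2.INTER_CUBIC)
cv2.imwrite("pics/mid.png",cv2.resize(np.hstack([a,cv2.resize(c2["frame"],(560,520))]),(800,371)))
```

```text
4.95 [0.53034664 0.10699106 0.08673795] [0.77201814 2.06360386 1.09321502]
disc [0.5321 0.0693] 0.0812 18
line -16.64 72 [252.2 178.7]
line 82.84 215 [218.8 204.1]
stripe 118.08 4 1.151502301379522
line 118.38 1194 [246.6 331.5]
line -136.16 1495 [353.  359.1]
index 120.66 20 [251.  276.8]
index -62.82 6 [418.5 279.5]
index -81.22 7 [410.3 303. ]
index -90.19 8 [403.5 313.2]
index -100.26 7 [394.3 323.6]
stripe -49.84 1473 61.538449048987694
```

View pics/mid.png

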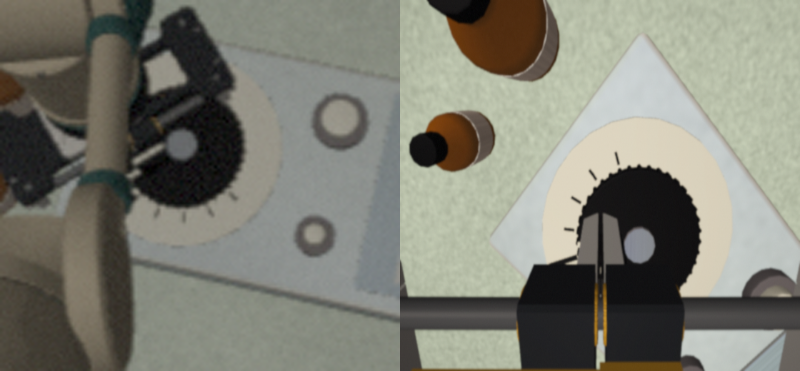

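The picture shows the finger against the fin, with the fin at about 119–120.7°, so it follows the tool angle as planned. I'll push to 134°, back off, rise and look.

servo_tool(
  moves=[
    {"dx": -0.22,"dy": -0.02,"dz": 0,"turn": 0.06,"gripper": 0},
    {"dx": -0.43,"dy": -0.05,"dz": 0,"turn": 0.12,"gripper": 0},
    {"dx": -0.65,"dy": -0.1,"dz": 0,"turn": 0.18,"gripper": 0},
    {"dx": -0.86,"dy": -0.16,"dz": 0,"turn": 0.24,"gripper": 0},
    {"dx": -0.86,"dy": -0.16,"dz": 0,"turn": 0.24,"gripper": 0},
    {"dx": -0.86,"dy": -0.16,"dz": 0,"turn": 0.24,"gripper": 0},
    {"dx": -0.14,"dy": 0.53,"dz": 0,"turn": 0.24,"gripper": 0},
    {"dx": -0.14,"dy": 0.53,"dz": 0,"turn": 0.24,"gripper": 0},
    {"dx": -0.14,"dy": 0.53,"dz": 4,"turn": 0.24,"gripper": 0},
    {"dx": -0.14,"dy": 0.53,"dz": 8,"turn": 0.24,"gripper": 0},
    {"dx": -0.14,"dy": 0.53,"dz": 12,"turn": 0.24,"gripper": 0},
    {"dx": -2,"dy": -3,"dz": 15,"turn": 0.24,"gripper": 0},
    {"dx": -4,"dy": -6,"dz": 17,"turn": 0.24,"gripper": 0},
    {"dx": -5.5,"dy": -9,"dz": 17,"turn": 0.24,"gripper": 0},
    {"dx": -5.5,"dy": -9,"dz": 17,"turn": 0.24,"gripper": 0},
    {"dx": -5.5,"dy": -9,"dz": 17,"turn": 0.24,"gripper": 0},
    {"dx": -5.5,"dy": -9,"dz": 17,"turn": 0.24,"gripper": 0},
  ],
)

```text
t: 6.75
tcp_pos: [0.4747, 0.0169, 0.2549]
tool_rot: [-0.0, 0.928, 0.373, -0.0]
contact_force: [0.5, -0.4, -0.4]
finger_gap: 0.0003
finger_force: 0.0
```

Run:
```python
from meas import *
s=bot.read_state(); print(s["t"],s["tcp_pos"],s["tool_rot"])
c=cam("wrist"); np.save("w3.npy",c,allow_pickle=True); measure(c)
u,v=proj(c,[[.5316,.0703,.074]])[0].round().astype(int); print(u,v)
y0,x0=max(v-75,0),u-100
cv2.imwrite("pics/w3.png",cv2.resize(c["frame"][y0:y0+150,x0:x0+200],(800,600),interpolation=cv2.INTER_CUBIC)); print(x0,y0)
```

```text
6.75 [0.47469024 0.01689372 0.25487436] [-4.00193424e-04  9.27752903e-01  3.73194524e-01 -4.88903855e-04]
disc [0.5314 0.0706] 0.0833 58
line 135.97 28 [209.  114.1]
index 134.25 38 [234.1 111.6]
stripe 133.53 106 2.193581615619242
282 111
182 36
```

View pics/w3.png

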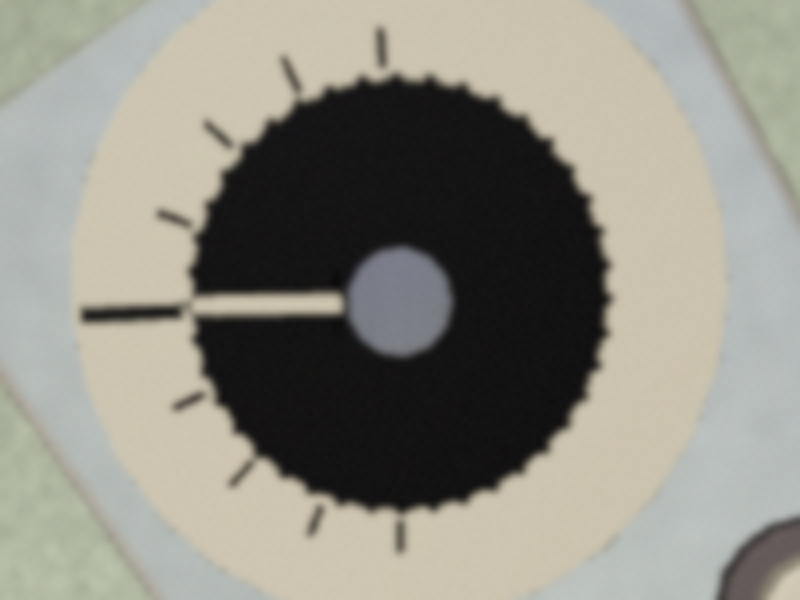

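The picture shows the index mark at crop (195,305) and the long line from (182,310) to (82,314). The dial is about 1.7° short, so I'll nudge it to 136°.

servo_tool(
  moves=[
    {"dx": 2.7,"dy": 4,"dz": 0,"turn": 0.03,"gripper": 0},
    {"dx": 5.36,"dy": 8,"dz": -2,"turn": 0.03,"gripper": 0},
    {"dx": 5.36,"dy": 9.53,"dz": -5,"turn": 0.03,"gripper": 0},
    {"dx": 5.36,"dy": 9.53,"dz": -9,"turn": 0.03,"gripper": 0},
    {"dx": 5.36,"dy": 9.53,"dz": -13,"turn": 0.03,"gripper": 0},
    {"dx": 5.36,"dy": 9.53,"dz": -15.5,"turn": 0.03,"gripper": 0},
    {"dx": 5.36,"dy": 9.53,"dz": -17,"turn": 0.03,"gripper": 0},
    {"dx": 5.36,"dy": 9.53,"dz": -17,"turn": 0.03,"gripper": 0},
    {"dx": 4.95,"dy": 9.2,"dz": -17,"turn": 0.03,"gripper": 0},
    {"dx": 4.7,"dy": 8.96,"dz": -17,"turn": 0.03,"gripper": 0},
    {"dx": 4.6,"dy": 8.87,"dz": -17,"turn": 0.03,"gripper": 0},
    {"dx": 4.52,"dy": 8.8,"dz": -17,"turn": 0.03,"gripper": 0},
    {"dx": 4.52,"dy": 8.8,"dz": -17,"turn": 0.03,"gripper": 0},
    {"dx": 4.52,"dy": 8.8,"dz": -17,"turn": 0.03,"gripper": 0},
    {"dx": 5.2,"dy": 9.5,"dz": -17,"turn": 0.03,"gripper": 0},
    {"dx": 5.2,"dy": 9.5,"dz": -17,"turn": 0.03,"gripper": 0},
    {"dx": 5.2,"dy": 9.5,"dz": -13,"turn": 0.03,"gripper": 0},
    {"dx": 5.2,"dy": 9.5,"dz": -9,"turn": 0.03,"gripper": 0},
    {"dx": 5.2,"dy": 9.5,"dz": -5,"turn": 0.03,"gripper": 0},
    {"dx": 5.2,"dy": 9.5,"dz": -1,"turn": 0.03,"gripper": 0},
  ],
)

```text
t: 8.8
tcp_pos: [0.526, 0.1109, 0.2466]
tool_rot: [0.0, 0.922, 0.387, -0.001]
contact_force: [0.7, -0.3, 0.5]
finger_gap: 0.0001
finger_force: 0.0
```

servo_tool(
  moves=[
    {"dx": -1.7,"dy": -4,"dz": 1,"turn": 0,"gripper": 0},
    {"dx": -5.2,"dy": -8,"dz": 1,"turn": 0,"gripper": 0},
    {"dx": -5.2,"dy": -9.5,"dz": 1,"turn": 0,"gripper": 0},
    {"dx": -5.2,"dy": -9.5,"dz": 1,"turn": 0,"gripper": 0},
    {"dx": -5.2,"dy": -9.5,"dz": 1,"turn": 0,"gripper": 0},
    {"dx": -5.2,"dy": -9.5,"dz": 1,"turn": 0,"gripper": 0},
  ],
)

```text
t: 9.4
tcp_pos: [0.475, 0.0171, 0.2552]
tool_rot: [-0.0, 0.922, 0.387, -0.0]
contact_force: [-0.1, 0.3, -0.7]
finger_gap: 0.0003
finger_force: 0.0
```

Run:
```python
from meas import *
s=bot.read_state(); print(s["t"],s["tcp_pos"],s["tool_rot"])
def line(c,ax):
    f=c["frame"].astype(float); g=f.mean(2)
    # subpixel: sample arcs, intensity-weighted angle at each radius
    def cen(z,rs,a0,dark):
        out=[]
        for r in rs:
            a=np.radians(np.arange(a0-5,a0+5,.1)); P=np.c_[ax[0]+r*np.cos(a),ax[1]+r*np.sin(a),np.full(len(a),z)]
            uv=proj(c,P).astype(np.float32); v=cv2.remap(g.astype(np.float32),uv[:,0].reshape(-1,1),uv[:,1].reshape(-1,1),cv2.INTER_LINEAR).ravel()
            w=(v.max()-v) if dark else (v-v.min()); w[w<.4*w.max()]=0; out.append(np.degrees((w*a).sum()/w.sum()))
        return np.round(out,2)
    print("long",cen(.064,np.arange(.060,.081,.003),136,1)); print("index",cen(.074,np.arange(.044,.0511,.001),136,0)); print("stripe",cen(.107,np.arange(.016,.04,.003),135,0))
for c in (np.load("w3.npy",allow_pickle=True).item(),cam("wrist")):
    ax=measure(c)["axis"]; line(c,ax)
u,v=proj(c,[[.5316,.0703,.074]])[0].round().astype(int)
y0,x0=max(v-75,0),u-100
cv2.imwrite("pics/w4.png",cv2.resize(c["frame"][y0:y0+150,x0:x0+200],(800,600),interpolation=cv2.INTER_CUBIC))
```

```text
9.4 [0.47498077 0.01705256 0.25517602] [-2.52787222e-04  9.21932153e-01  3.87351263e-01 -2.01457399e-04]
disc [0.5314 0.0706] 0.0833 58
line 135.97 28 [209.  114.1]
index 134.25 38 [234.1 111.6]
stripe 133.53 106 2.193581615619242
long [135.96 136.   135.95 136.01 135.99 136.   136.04 135.97]
index [134.45 134.49 134.54 134.57 134.54 134.54 134.54 134.44]
stripe [134.59 134.5  134.51 134.45 134.53 134.48 134.51 134.46]
disc [0.5315 0.0706] 0.0833 57
line 136.16 33 [211.4 112.5]
index 136.54 32 [236.5 112.5]
stripe 136.23 130 2.8092725092782946
long [136.01 136.   136.07 136.09 136.09 136.05 136.04 136.05]
index [136.42 136.4  136.44 136.47 136.5  136.47 136.47 136.33]
stripe [135.63 135.61 135.78 135.98 135.97 136.11 136.18 136.38]
```

View pics/w4.png

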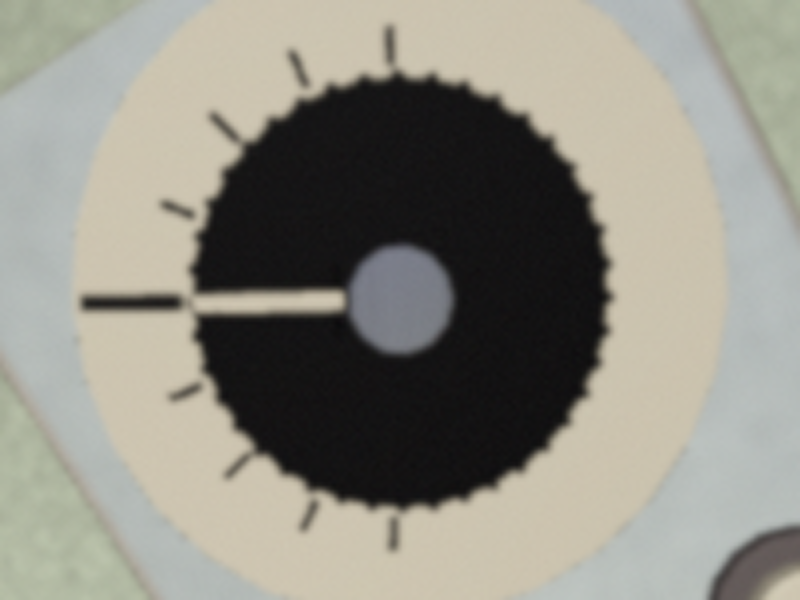

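The picture shows the mark and the long line collinear (index 136.4°, line 136.05°). Next is the start button.

servo_tool(
  moves=[
    {"dx": 3,"dy": -3,"dz": 0,"turn": 0,"gripper": 0},
    {"dx": 6,"dy": -6,"dz": 0,"turn": 0,"gripper": 0},
    {"dx": 7.6,"dy": -7.9,"dz": 0,"turn": 0,"gripper": 0},
    {"dx": 7.6,"dy": -7.9,"dz": -3,"turn": 0,"gripper": 0},
    {"dx": 7.6,"dy": -7.9,"dz": -7,"turn": 0,"gripper": 0},
    {"dx": 7.6,"dy": -7.9,"dz": -11,"turn": 0,"gripper": 0},
    {"dx": 7.6,"dy": -7.9,"dz": -14,"turn": 0,"gripper": 0},
    {"dx": 7.6,"dy": -7.9,"dz": -16,"turn": 0,"gripper": 0},
    {"dx": 7.6,"dy": -7.9,"dz": -16.5,"turn": 0,"gripper": 0},
    {"dx": 7.6,"dy": -7.9,"dz": -16.5,"turn": 0,"gripper": 0},
    {"dx": 7.6,"dy": -7.9,"dz": -16.5,"turn": 0,"gripper": 0},
  ],
)

```text
t: 10.55
tcp_pos: [0.5518, -0.0624, 0.0915]
tool_rot: [0.001, 0.922, 0.387, 0.001]
contact_force: [0.5, 0.1, 0.4]
finger_gap: 0.0004
finger_force: 0.0
```

servo_tool(
  moves=[
    {"dx": -0.1,"dy": 0,"dz": -0.6,"turn": 0,"gripper": 0},
    {"dx": -0.1,"dy": 0,"dz": -0.9,"turn": 0,"gripper": 0},
    {"dx": -0.1,"dy": 0,"dz": -1.2,"turn": 0,"gripper": 0},
    {"dx": -0.1,"dy": 0,"dz": -1.5,"turn": 0,"gripper": 0},
    {"dx": -0.1,"dy": 0,"dz": -1.5,"turn": 0,"gripper": 0},
    {"dx": -0.1,"dy": 0,"dz": -1.5,"turn": 0,"gripper": 0},
  ],
)

```text
t: 11.15
tcp_pos: [0.5501, -0.0627, 0.0763]
tool_rot: [0.0, 0.922, 0.387, 0.001]
contact_force: [-1.7, 0.6, 5.8]
finger_gap: 0.0005
finger_force: 2.7
```

servo_tool(
  moves=[
    {"dx": 0,"dy": 0,"dz": -0.1,"turn": 0,"gripper": 0},
    {"dx": 0,"dy": 0,"dz": -0.2,"turn": 0,"gripper": 0},
    {"dx": 0,"dy": 0,"dz": -0.2,"turn": 0,"gripper": 0},
    {"dx": 0,"dy": 0,"dz": -0.2,"turn": 0,"gripper": 0},
  ],
)

```text
t: 11.55
tcp_pos: [0.5501, -0.0626, 0.076]
tool_rot: [0.001, 0.922, 0.387, 0.001]
contact_force: [-2.6, 0.2, 15.9]
finger_gap: 0.0002
finger_force: 7.9
```

The force rose to 15.9 N with no further travel, so the button is at its stop. I'll rise, go back to the view pose and check.

servo_tool(
  moves=[
    {"dx": 0,"dy": 0,"dz": 0.5,"turn": 0,"gripper": 0},
    {"dx": 0,"dy": 0,"dz": 1.5,"turn": 0,"gripper": 0},
    {"dx": 0,"dy": 0,"dz": 4,"turn": 0,"gripper": 0},
    {"dx": 0,"dy": 0,"dz": 8,"turn": 0,"gripper": 0},
    {"dx": 0,"dy": 0,"dz": 12,"turn": 0,"gripper": 0},
    {"dx": 0,"dy": 0,"dz": 16,"turn": 0,"gripper": 0},
    {"dx": -3,"dy": 3,"dz": 18,"turn": 0,"gripper": 0},
    {"dx": -6,"dy": 6,"dz": 18,"turn": 0,"gripper": 0},
    {"dx": -7.5,"dy": 7.9,"dz": 18,"turn": 0,"gripper": 0},
    {"dx": -7.5,"dy": 7.9,"dz": 18,"turn": 0,"gripper": 0},
    {"dx": -7.5,"dy": 7.9,"dz": 18,"turn": 0,"gripper": 0},
  ],
)

```text
t: 12.65
tcp_pos: [0.4748, 0.0163, 0.2538]
tool_rot: [0.001, 0.922, 0.387, 0.0]
contact_force: [-0.2, 0.3, 0.1]
finger_gap: 0.0004
finger_force: 0.0
```

Run:
```python
from meas import *
c=cam("wrist"); measure(c)
uv=proj(c,[[.5502,-.0625,.082],[.4533,-.0389,.08]]).round().astype(int); f=c["z_map"]
for (u,v),z in zip(uv,(.082,.082)):
    if 0<=u<560 and 0<=v<420:
        d=np.median(f[max(v-2,0):v+3,u-2:u+3]); n=cv2.undistortPoints(np.array([[[u,v]]],float),np.array(c["intrinsics"]),np.array(c["dist_coeffs"])).ravel()
        print(u,v,(c["p"]+c["R"]@(np.r_[n,1]*d)).round(4))
cv2.imwrite("pics/w5.png",c["frame"])
```

```text
disc [0.5315 0.0706] 0.0833 57
line 135.91 35 [210.1 111.5]
index 136.17 32 [235.5 111.5]
stripe 135.84 115 2.6079432054667007
386 194 [ 0.5498 -0.0629  0.0812]
302 240 [ 0.4533 -0.0387  0.0816]
```

View pics/w5.png

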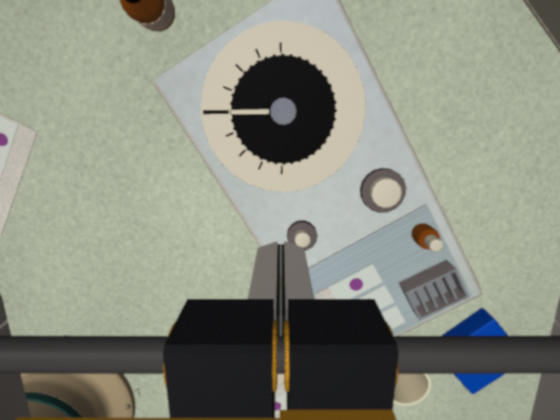

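The picture shows the mark in line with the long line at (210–260,112). The start cap at (386,194) is back up at 81 mm, and nothing else in view has moved.

```bash
python3 -c "
from cell import bot
print(bot.close_job())"
```

```text
the job is handed in; nothing more can be done
None
```

I pushed the dial's index mark round to the long line (within about 0.4° by the wrist camera), then pressed the start button to its stop and saw it spring back. I never touched the stop button, and the job is handed in.

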